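# Jack up the front of a pouch sealer and hold it

## Robot

A 6-joint arm with a two-finger parallel gripper is mounted at the origin on the work surface. World frame = base frame: x ahead of the robot, y to its left, z up, the work surface at z = 0. Lengths are in m, angles in degrees, forces in N, time in s.
With the tool pointing down it reaches from about 0.3 to 0.75 m from the base axis. Payload 8.5 kg.
Tool frame: the origin (TCP) lies between the finger pads; the fingertips stand 8 mm ahead of it and the grasp point (between the pads) lies 11 mm behind it; y points along the fingers, z is the direction in which the jaws open and shut, and the axes are right-handed (so a half turn about y gives the same grasp; the last joint's range is limited). The gripper opens to 85 mm and grips with 20 to 120 N. Pads are 22 mm wide; open, the fingers measure 114 mm over their backs; the gripper's body (76 mm by 85 mm) begins 54 mm behind the grasp point. The pads swing forward as they close: fully open they stand 13 mm farther back than shut.
Start: joints at [62.263, 21.807, 74.336, -0, 83.858, -12.336], TCP at [0.146, 0.53, 0.239] pointing down, gripper open.
Joint ranges: [-178.18, 178.18], [-50.72, 133.34], [12.68, 142.11], [-81.47, 261.47], [9.98, 163.14], [-165.26, 165.26]. Speed limits (degrees/s): [136.94, 136.94, 180, 180, 180, 180].

## Interface

Orientations are given as a 3x3 rotation matrix whose columns are the frame's x, y, z axes.
In Python, from rig import env, get_image gives the robot as it stands.
- The arm moves only by the tool move_arm, never from a script. Its argument "targets" is one flat list of numbers, 6 for each row, row after row: the shift along the tool's x, y, z in mm, then the turn, a rotation vector about the tool's x, y, z in rad. A call has exactly 5 rows; each row shifts and turns the commanded pose from where the row before left it, along the tool's axes as they then stand; what a row does not reach is not made up. A row lasts 1/8 s, in which the tool goes at most 62.5 mm and 10.7 degrees, less where a joint would pass 70% of its speed; a pose out of reach is approached as far as the arm can. A call is refused whole if a number of a shift passes 62.5 or a number of a turn 0.188, either way. A call with a gripper value outside its range is refused whole. "hand" is the opening, from -1 (shut) to 1 (fully open), so that 0 is half open, set as the call begins (left out, the last holds). The fingers move at their own pace and stop on an object; "squeeze" is the grip in N (left out, the last holds). Time passes only in rows, so rows that do not move let the fingers close, or fill a call up. It gives the time, the measured TCP pose, the force and the opening at its end, in the units of the state.
- env.observe(): the state, without advancing time (a new reading comes with each control period).
- get_image(name): name is "scene" or "top" or "wrist"; returns a dict with "pixels" (400x640x3 uint8, red, green, blue), "z_map" (400x640 float32, m along the optical axis (not along the pixel's ray), 0 where there is no reading), "intrinsics" (3x3 intrinsics, pixels), "R" (3x3) and "t" (3): a world point X has camera coordinates R X + t; the wrist camera has in their place "mount" (4x4, takes a point from camera to tool coordinates, whose origin is the TCP and whose axes are the tool frame's). Camera axes: x right, y down, z forward; pixel columns grow to the right and rows downward; lengths in m; the calibration is good to about 2 mm. A picture is of the moment at which its call begins: read the wrist's pose just before it.
- env.close_job(): hands the job in, once; it reports no verdict.
The state is a dict: "time_s": time; "q": joint angles; "qvel": joint speeds; "joint_efforts": joint torques, N m; "position": TCP position; "tool_rot": TCP orientation; "ft_force": force on the tool from outside, world axes, zero at the start; "wrist_torque": the same for the moment, N m; "grip_width": finger opening in m.
Only numpy, scipy, OpenCV 4.12 (cv2) and the standard library are available. Lean on these libraries where they do the work, as an engineer would, in place of code of your own. Each camera call takes 0.05 s, during which the arm holds its last target.

## Task

Bring the small lever jack over to the pouch sealer, set its yellow saddle centred under the orange-marked lift point of the sealer's bracket, and let go of the jack. Push the jack's handle all the way down for one trial lift and let it come all the way back up; then push it all the way down again and finish while holding it down there, the sealer's front carried by the jack alone. Leave the bottle, beaker and tape roll where they stand.

Things in the scene. Friction and masses are not known exactly. Their poses are not given: they have to be found in the camera images.
- sealer_base: Black rubber mat fixed under the pouch sealer, a white machine 250 mm deep, 340 wide, 107 high in front, 170 at the film rolls behind; about 5.5 kg, it pivots up on its rear feet. Origin on the counter below its middle; x axis from the machine's front to its rear, z up. Front face 130 mm from the origin towards -x, its underside 18 mm above the counter.
- sealer (a joint): Tilt of the sealer about its rear feet (hinge line 120 mm behind the mat's origin): 0 = level, positive = front raised. A full stroke of the jack gives about 0.065 rad (lift point up about 20 mm). Its weight brings it back to 0.
- lift_point (a point): Marked lift point: on the underside of a steel tongue (46 mm wide, 8 thick) that sticks out 72 mm from the sealer's front face; 50 mm out from the face, 22 mm in from the free end, 75 mm above the counter. An orange disc, 30 mm across, marks it on the tongue's top. Its place along the sealer's front differs each time but does not slip. Axes as the mat's.
- jack: Loose teal lever jack, about 0.85 kg, base plate 80 mm wide, 10 thick. Origin on its underside, on the centre line; x axis points to the saddle, handle towards -x, z up. Base from x = -120 to +112 mm, saddle at x = +85, handle pivot at x = -35, z = 90 (cheeks 104 high). Stands stably while pumped. Under the bracket its x axis points as the mat's x axis.
- jack_lug (a point): Upright steel carrying lug of the jack, by which to grip and lift it: 30 mm long along the jack's x, 16 mm thick across, top 101 mm above the jack's underside, standing on the jack's body, whose top (44 mm wide) is 45 mm up. The point is inside the lug, at jack x = +20 mm, y = 0, z = 80 mm.
- saddle_top (a point): Centre of the top of the jack's yellow round saddle, 36 mm across. 60 mm above the jack's underside with the handle up, so it passes 15 mm below the lift bracket; rises 50 mm per rad of handle, 35 mm in a full stroke.
- jack_handle (a joint): Pump handle: 0 = fully up (0.36 rad above level), 0.7 rad = fully down on its stop (0.34 rad below level). Springs up by itself when let go; about 3 N at the pad moves it unloaded, about 8 to 12 N under the sealer's weight.
- handle_pad (a point): Middle of the top face of the black pad at the handle's end, 55 mm long, 60 mm wide, 14 mm thick; 170 mm from the pivot. About 156 mm above the counter with the handle up, about 38 mm with it fully down; it stays within 12 mm of the same spot horizontally during the stroke.
- bottle: White bottle, 64 mm across, 170 mm tall, bystander. Origin: centre of its underside.
- beaker: Steel cup, 74 mm across, 80 mm tall, bystander. Origin: centre of its underside.
- tape_roll: Pale blue tape roll lying flat, 90 mm across, 30 mm high, bystander. Origin: centre of its underside.

How it is judged (in metres and radians):
On the way, in this order (a step that is already met when the one before it is completed fails the run):
1. the jack stands on the counter, let go, handle up, its saddle under the lift point (horizontal distance between saddle_top and lift_point below 0.015 m and angle between jack's own z axis and vertical below 0.05 rad and height (world z) of jack below 0.004 m and value of joint jack_handle below 0.1 rad and value of joint sealer below 0.01 rad and contact force between the fingers and jack below 0.3 N), for 0.2 s.
2. trial lift: handle pushed all the way down, the jack carrying the sealer's front (value of joint jack_handle above 0.6 rad and value of joint sealer above 0.04 rad and contact force between jack and sealer_base above 6 N and contact force between each of the arm, the fingers and sealer_base below 0.5 N), for 0.1 s.
3. handle back up and the sealer down level (value of joint jack_handle below 0.1 rad and value of joint sealer below 0.01 rad), for 0.1 s.
At the end, for the whole second after the job is handed in: Gripper holds the handle past 0.6 rad (over 1 N); jack within 0.05 rad of upright, saddle within 15 mm of the lift point and pressing over 6 N; sealer at rest, tilted over 0.04 rad, untouched by arm and fingers; bystanders within 30 mm of their start (all of step 2 and horizontal distance between saddle_top and lift_point below 0.015 m and angle between jack's own z axis and vertical below 0.05 rad and contact force between the fingers and jack above 1 N and velocity of joint sealer between -0.03 and 0.03 rad/s and distance of each of bottle, beaker, tape_roll from where it was at the start of the episode below 0.03 m); the arm keeps its last pose, push and grip.
It fails at once if a bystander is knocked over or pushed away (distance of any of bottle, beaker, tape_roll from where it was at the start of the episode above 0.03 m or angle between any of bottle, beaker's own z axis and vertical above 0.5 rad).
It also fails if it takes over 54 s, if anything falls off the work surface, if the arm or the gripper's body presses on something with over 40 N, if the wrist force passes 120 N, or if a joint passes its speed limit or range.

## Working session

There is one attempt and no reset: what is moved stays moved. The work goes in short steps, Python scripts to look and compute and a tool call to move; the robot and the scene stay as the last step left them, time stands still between calls to the robot, and variables do not carry over. Pictures are saved under pics/ and viewed, and the job is handed in when it is done.

Besides the shell and the picture viewer there is one more tool, called after "Request:" by a JSON object that holds its "api" and its "payload", one argument or row to a line. move_arm: Moves the arm, as the interface text tells. Its arguments: {"type":"object","properties":{"targets":{"type":"array"},"hand":{"type":"number"},"squeeze":{"type":"number"}},"required":["targets"]}

```bash
mkdir -p pics; ls; python3 - <<'E'
from rig import env,get_image
import cv2,numpy as np,pickle
s=env.observe(); print(s)
for n in ["scene","top","wrist"]:
    d=get_image(n); cv2.imwrite(f"pics/{n}0.png",d["pixels"][:,:,::-1]); pickle.dump(d,open(f"{n}0.pkl","wb"))
    print(n,d["intrinsics"],d.get("R"),d.get("t"),d.get("mount"))
E
```

```text
pics
{'time_s': 0.0, 'q': array([ 6.22634525e+01,  2.18416193e+01,  7.43846453e+01, -1.24441657e-03,
        8.38556960e+01, -1.23354998e+01]), 'qvel': array([ 0.02627191,  0.01680076, -0.03526322, -0.00773439,  0.0746904 ,
       -0.00369664]), 'joint_efforts': array([-8.02044833e-04, -4.48453188e+01, -2.31284362e+01, -2.24033033e-04,
        4.62340759e-03, -1.46393234e-05]), 'position': array([0.14594178, 0.53000359, 0.2387065 ]), 'tool_rot': array([[ 9.64091077e-01, -6.46641954e-04,  2.65571038e-01],
       [-2.65571673e-01, -1.27616380e-03,  9.64090275e-01],
       [-2.84509074e-04, -9.99998977e-01, -1.40206792e-03]]), 'ft_force': array([ 0.26073696,  0.86366   , -0.32055988]), 'wrist_torque': array([ 0.03278945,  0.02018911, -0.02805609]), 'grip_width': 0.08503575891780384}
scene [[377.8214494    0.         323.15577081]
 [  0.         377.8214494  198.61814264]
 [  0.           0.           1.        ]] [[ 0.79900871  0.60106074  0.01763741]
 [ 0.37942587 -0.48119378 -0.79024588]
 [-0.46649876  0.63810543 -0.61253601]] [-0.50604402 -0.11226746  1.30821911] None
top [[511.75976269   0.         317.64617935]
 [  0.         511.75976269 207.80006752]
 [  0.           0.           1.        ]] [[-0.02331875 -0.99969939  0.00757371]
 [-0.99209781  0.0222059  -0.12348616]
 [ 0.12328086 -0.0103934  -0.99231739]] [0.03999016 0.58192936 1.61305546] None
wrist [[276.62063072   0.         318.33085295]
 [  0.         276.62063072 196.65418539]
 [  0.           0.           1.        ]] None None [[ 2.25063464e-04  9.62025740e-01  2.72958650e-01 -6.98419064e-02]
 [ 1.30528456e-04 -2.72958682e-01  9.62025748e-01 -1.33778429e-01]
 [ 9.99999966e-01 -1.80887977e-04 -1.87004761e-04 -3.09254670e-04]
 [ 0.00000000e+00  0.00000000e+00  0.00000000e+00  1.00000000e+00]]
```

View pics/scene0.png

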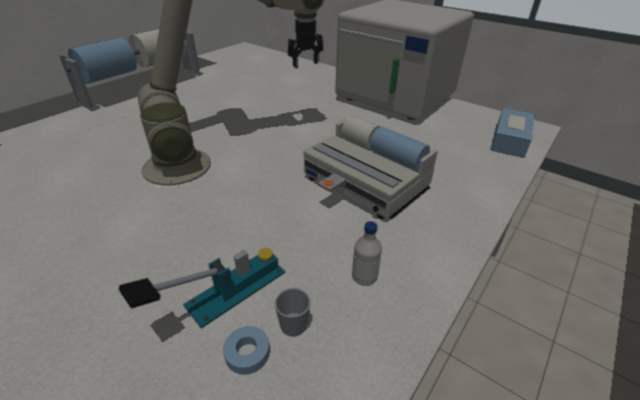

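View pics/top0.png

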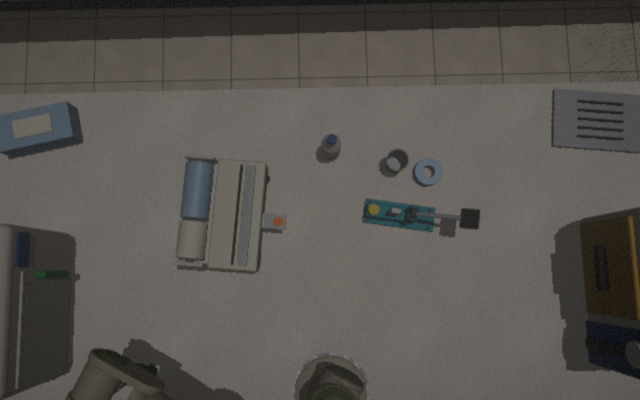

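View pics/wrist0.png

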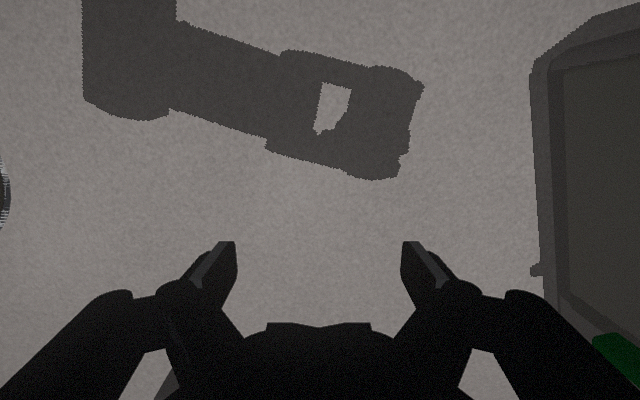

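```bash
cat > h.py <<'E'
import numpy as np,cv2,pickle
def load(n): return pickle.load(open(n+".pkl","rb"))
def cloud(d):
    z=d["z_map"].astype(float);K=d["intrinsics"];v,u=np.mgrid[:400,:640]
    c=np.stack([(u-K[0,2])/K[0,0]*z,(v-K[1,2])/K[1,1]*z,z],-1)
    return (c-d["t"])@d["R"]
def crop(d,x0,y0,x1,y1,s,f):
    cv2.imwrite(f,cv2.resize(d["pixels"][y0:y1,x0:x1,::-1],None,fx=s,fy=s,interpolation=cv2.INTER_CUBIC))
E
python3 - <<'E'
from h import *
d=load("top0")
crop(d,355,190,495,245,5.6,"pics/c1.png"); crop(d,170,145,300,280,4.4,"pics/c2.png")
P=cloud(d)
im=d["pixels"].astype(int); r,g,b=im[...,0],im[...,1],im[...,2]
hsv=cv2.cvtColor(d["pixels"],cv2.COLOR_RGB2HSV)
def st(name,m):
    p=P[m]; print(name,m.sum(),np.median(p,0).round(4),p.min(0).round(3),p.max(0).round(3))
H,S,V=hsv[...,0],hsv[...,1],hsv[...,2]
v,u=np.mgrid[:400,:640]
box=lambda a,b,c,e:(u>=a)&(u<c)&(v>=b)&(v<e)
ye=(H>20)&(H<32)&(S>140)&(V>60)&box(360,195,390,225); st("saddle",ye)
orr=(H<15)&(S>120)&(V>60)&box(260,205,295,240); st("orange",orr); print(np.argwhere(orr).mean(0))
te=(H>80)&(H<102)&(S>100)&box(355,190,440,240); st("teal",te)
for n,bx in [("bottle",(315,130,345,165)),("beaker",(380,145,410,178)),("tape",(410,155,445,190)),("pad",(455,200,485,232))]:
    m=box(*bx)&(P[...,2]>0.015); st(n,m)
# counter height
print(np.median(P[250:300,350:500,2]))
E
```

```text
saddle 71 [ 0.5715 -0.149   0.0613] [ 0.558 -0.164  0.053] [ 0.586 -0.136  0.069]
orange 59 [0.5376 0.152  0.0852] [0.379 0.044 0.077] [0.551 0.164 1.672]
[221.15254237 277.57627119]
teal 753 [ 0.5465 -0.2305  0.0138] [ 0.379 -0.351 -0.004] [0.611 0.044 1.672]
bottle 432 [ 0.7633 -0.0153  0.1163] [ 0.379 -0.049  0.015] [0.805 0.044 1.672]
beaker 303 [ 0.7388 -0.2357  0.0634] [ 0.379 -0.264  0.015] [0.764 0.044 1.672]
tape 516 [ 0.6952 -0.3345  0.0306] [ 0.379 -0.38   0.015] [0.741 0.044 1.672]
pad 413 [ 0.5279 -0.4216  0.1571] [ 0.379 -0.453  0.134] [0.559 0.044 1.672]
0.0009239656985816167
```

View pics/c1.png

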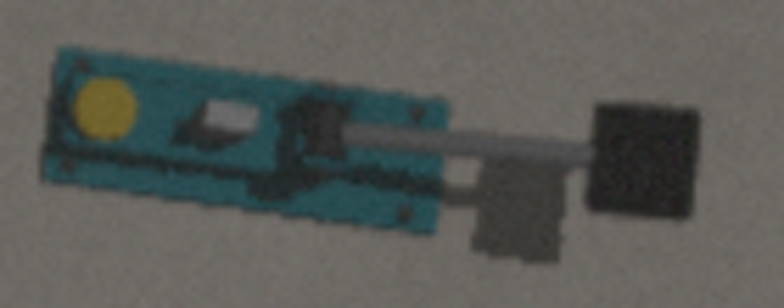

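View pics/c2.png

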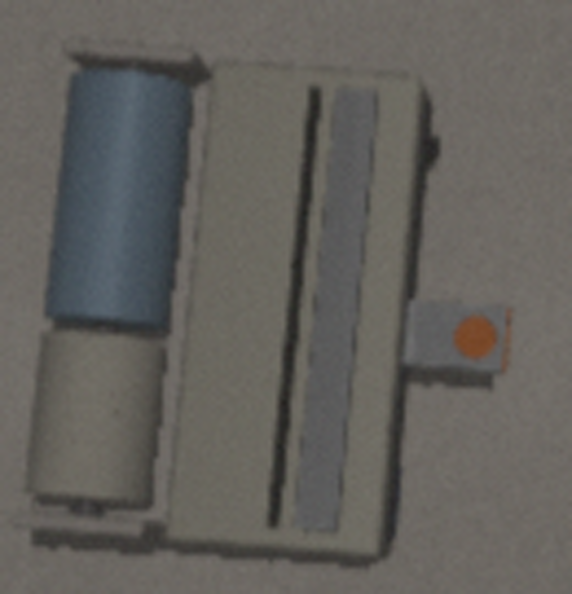

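```bash
cat >> h.py <<'E'
def ray(d,u,v,z):
    c=np.linalg.inv(d["intrinsics"])@[u,v,1]; o=-d["R"].T@d["t"]; w=d["R"].T@c
    return o+w*(z-o[2])/w[2]
E
python3 - <<'E'
from h import *
d=load("top0");P=cloud(d)
hsv=cv2.cvtColor(d["pixels"],cv2.COLOR_RGB2HSV);H,S,V=[hsv[...,i] for i in range(3)]
v,u=np.mgrid[:400,:640]
box=lambda a,b,c,e:(u>=a)&(u<c)&(v>=b)&(v<e)
C=lambda m:np.argwhere(m).mean(0)[::-1]
ye=(H>20)&(H<32)&(S>140)&(V>60)&box(360,195,390,225)
orr=(H<15)&(S>120)&(V>60)&box(270,212,284,231)
s=C(ye);o=C(orr);print(s,o,ray(d,*s,.060),ray(d,*o,.083))
# pad
pad=box(455,200,485,232)&(P[...,2]>0.12)&(P[...,2]<.17);c=C(pad);print("pad",c,ray(d,*c,.152),P[pad].mean(0))
# sealer top rect
m=box(170,145,300,280)&(P[...,2]>0.095)&(P[...,2]<.12)
r=cv2.minAreaRect(P[m][:,:2].astype(np.float32)*1000);print(r)
# front edge: per x-bin min y
p=P[m]
xs=[];ys=[]
for x in np.arange(.42,.68,.01):
    q=p[(abs(p[:,0]-x)<.005)]
    if len(q)>3: xs.append(x);ys.append(np.percentile(q[:,1],1))
k=np.polyfit(xs,ys,1);print("front edge",k,np.degrees(np.arctan(k[0])));print(np.round(np.array(ys)-np.polyval(k,xs),3))
# tongue
m=box(262,205,290,240)&(P[...,2]>0.075)&(P[...,2]<.093)
print("tongue",cv2.minAreaRect(P[m][:,:2].astype(np.float32)*1000))
# jack base
m=box(355,190,440,240)&(P[...,2]>0.006)&(P[...,2]<.02)
print("base",cv2.minAreaRect(P[m][:,:2].astype(np.float32)*1000))
# lug
m=box(385,200,405,220)&(P[...,2]>0.09)&(P[...,2]<.11)
print("lug",m.sum(),P[m].mean(0), C(m) if m.any() else 0)
# scene cam crosscheck
d2=load("scene0")
hsv=cv2.cvtColor(d2["pixels"],cv2.COLOR_RGB2HSV);H,S,V=[hsv[...,i] for i in range(3)]
ye=(H>20)&(H<32)&(S>140)&(V>60)&box(250,240,280,265)
orr=(H<15)&(S>120)&(V>60)&box(315,170,345,195)
P2=cloud(d2)
for n,mm,z in (("sad",ye,.06),("or",orr,.083)):
    c=C(mm);print(n,mm.sum(),c,ray(d2,*c,z),np.median(P2[mm],0))
E
```

```text
[373.12676056 209.04225352] [277.57627119 221.15254237] [ 0.57178054 -0.14916226  0.06      ] [0.53770167 0.15304261 0.083     ]
pad [468.4408867  217.98029557] [ 0.52747514 -0.4225984   0.152     ] [ 0.52706604 -0.42115797  0.15646443]
((565.1893920898438, 319.57061767578125), (239.6485595703125, 340.68865966796875), 85.1285629272461)
front edge [-0.10175162  0.26028064] -5.809942617998669
[ 0.    -0.     0.001 -0.001 -0.    -0.     0.    -0.001 -0.     0.001
  0.002 -0.     0.     0.    -0.    -0.     0.001 -0.001 -0.     0.001
 -0.    -0.001  0.    -0.    -0.001 -0.     0.   ]
tongue ((551.2774047851562, 166.075927734375), (76.01840209960938, 70.06474304199219), 83.04481506347656)
base ((558.7784423828125, -233.3418426513672), (277.60565185546875, 161.90765380859375), 88.7243423461914)
lug 54 [ 0.56141351 -0.21295587  0.10169471] [395.38888889 210.27777778]
sad 125 [264.976 254.272] [ 0.57470992 -0.15546248  0.06      ] [ 0.57448601 -0.1553823   0.05989911]
or 51 [327.15686275 183.1372549 ] [0.53580463 0.14661892 0.083     ] [0.53569328 0.14861228 0.08367474]
```

Request:
{"api": "move_arm", "payload": {
  "targets": [40,0,-40.4,0,0,0,40,0,-40.4,0,0,0,40,0,-40.4,0,0,0,40,0,-40.4,0,0,0,40,0,-40.4,0,0,0],
  "hand": 1
}}

```text
time_s: 0.78
position: [0.2857, 0.2808, 0.2393]
tool_rot: [[0.964, 0.0, 0.265], [-0.265, 0.0, 0.964], [0.0, -1.0, 0.0]]
ft_force: [0.7, -0.1, 0.4]
grip_width: 0.0855
```

Request:
{"api": "move_arm", "payload": {
  "targets": [40,0,-40.4,0,0,0,40,0,-40.4,0,0,0,40,0,-40.4,0,0,0,40,0,-40.4,0,0,0,40,0,-40.4,0,0,0]
}}

```text
time_s: 1.4
position: [0.425, 0.0327, 0.2393]
tool_rot: [[0.964, 0.0, 0.266], [-0.266, 0.0, 0.964], [0.0, -1.0, 0.0]]
ft_force: [0.8, 0.5, 0.3]
grip_width: 0.0855
```

Request:
{"api": "move_arm", "payload": {
  "targets": [40,0,-40.4,0,0,0,40,0,-40.4,0,0,0,40,0,-40.4,0,0,0,40,0,-40.4,0,0,0,40,0,-40.4,0,0,0]
}}

```text
time_s: 2.02
position: [0.5642, -0.2151, 0.239]
tool_rot: [[0.964, -0.0, 0.266], [-0.266, 0.0, 0.964], [-0.0, -1.0, 0.0]]
ft_force: [0.5, 0.4, 0.8]
grip_width: 0.0853
```

Request:
{"api": "move_arm", "payload": {
  "targets": [0,0,0,0,0.183,0,0,0,0,0,0.183,0,0,0,0,0,0.183,0,0,0,0,0,0.183,0,0,0,0,0,0.183,0]
}}

```text
time_s: 2.65
position: [0.5635, -0.2133, 0.239]
tool_rot: [[0.372, -0.001, 0.928], [-0.928, 0.0, 0.372], [-0.001, -1.0, -0.0]]
ft_force: [-0.7, 1.0, 0.1]
grip_width: 0.0855
```

Request:
{"api": "move_arm", "payload": {
  "targets": [0,0,0,0,0.183,0,0,0,0,0,0.183,0,0,0,0,0,0.183,0,0,0,0,0,0,0,0,0,0,0,0,0]
}}

```text
time_s: 3.28
position: [0.5635, -0.2133, 0.2392]
tool_rot: [[-0.158, -0.0, 0.987], [-0.987, 0.0, -0.158], [-0.0, -1.0, -0.0]]
ft_force: [1.1, -0.0, 0.2]
grip_width: 0.0854
```

```bash
cat >> h.py <<'E'
def wrist(name):
    from rig import env,get_image
    s=env.observe(); d=get_image("wrist")
    M=d["mount"];Rt=s["tool_rot"]@M[:3,:3]; tt=s["tool_rot"]@M[:3,3]+s["position"]
    d["R"]=Rt.T; d["t"]=-Rt.T@tt; d["s"]=s
    pickle.dump(d,open(name+".pkl","wb")); cv2.imwrite("pics/"+name+".png",d["pixels"][:,:,::-1]); return d
E
python3 - <<'E'
from h import *
d=wrist("w1");P=cloud(d)
hsv=cv2.cvtColor(d["pixels"],cv2.COLOR_RGB2HSV);H,S,V=[hsv[...,i] for i in range(3)]
ye=(H>20)&(H<32)&(S>140)&(V>60);c=np.argwhere(ye).mean(0)[::-1];print(ye.sum(),c,ray(d,*c,.06),np.median(P[ye],0))
E
```

```text
784 [316.05102041 123.4375    ] [ 0.57034648 -0.15019787  0.06      ] [ 0.57033292 -0.1500918   0.05907933]
```

View pics/w1.png

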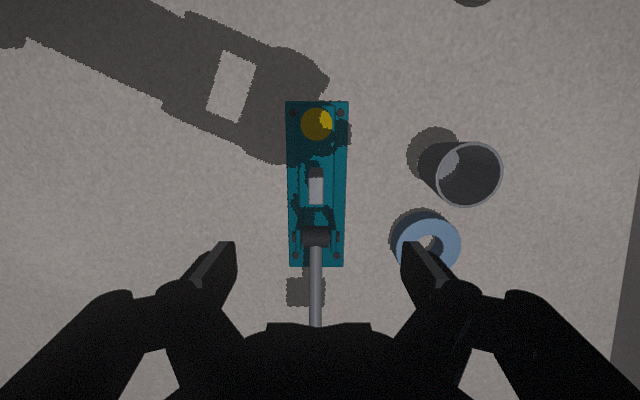

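Request:
{"api": "move_arm", "payload": {
  "targets": [1,34,-3,0,0,0,0,34,0,0,0,0,0,34,0,0,0,0,0,34,0,0,0,0,0,34,0,0,0,0]
}}

```text
time_s: 3.95
position: [0.5605, -0.2139, 0.0684]
tool_rot: [[-0.159, 0.0, 0.987], [-0.987, -0.0, -0.159], [0.0, -1.0, 0.0]]
ft_force: [0.1, 0.2, -0.4]
grip_width: 0.0853
```

Request:
{"api": "move_arm", "payload": {
  "targets": [0,0,0,0,0,0,0,0,0,0,0,0,0,0,0,0,0,0,0,0,0,0,0,0,0,0,0,0,0,0],
  "hand": -1,
  "squeeze": 100
}}

```text
time_s: 4.58
position: [0.5606, -0.214, 0.0706]
tool_rot: [[-0.161, 0.001, 0.987], [-0.987, -0.001, -0.161], [0.001, -1.0, 0.001]]
ft_force: [-2.4, 0.3, 6.6]
grip_width: 0.0151
```

Request:
{"api": "move_arm", "payload": {
  "targets": [0,-4,0,0,0,0,0,-4,0,0,0,0,0,-4,0,0,0,0,0,0,0,0,0,0,0,0,0,0,0,0]
}}

```text
time_s: 5.2
position: [0.5604, -0.2138, 0.0811]
tool_rot: [[-0.161, -0.0, 0.987], [-0.987, 0.0, -0.161], [-0.0, -1.0, -0.0]]
ft_force: [-0.5, 1.1, -8.8]
grip_width: 0.0148
```

```bash
python3 - <<'E'
from h import *
d=wrist("w2");P=cloud(d)
print(d["s"]["position"],d["s"]["ft_force"],d["s"]["wrist_torque"],d["s"]["tool_rot"])
hsv=cv2.cvtColor(d["pixels"],cv2.COLOR_RGB2HSV);H,S,V=[hsv[...,i] for i in range(3)]
ye=(H>20)&(H<32)&(S>140)&(V>60);c=np.argwhere(ye).mean(0)[::-1];print(ye.sum(),c,ray(d,*c,.07),np.median(P[ye],0))
E
```

```text
[ 0.56035433 -0.21375854  0.08114283] [-0.49629591  1.11883032 -8.75061096] [ 0.23964353 -0.05156382  0.02248034] [[-1.61300155e-01 -3.24345376e-04  9.86905342e-01]
 [-9.86905374e-01  2.61961043e-04 -1.61300074e-01]
 [-2.06213819e-04 -9.99999913e-01 -3.62352551e-04]]
3801 [318.36201   126.7703236] [ 0.57016772 -0.14974611  0.07      ] [ 0.57025055 -0.14969819  0.06989126]
```

View pics/w2.png

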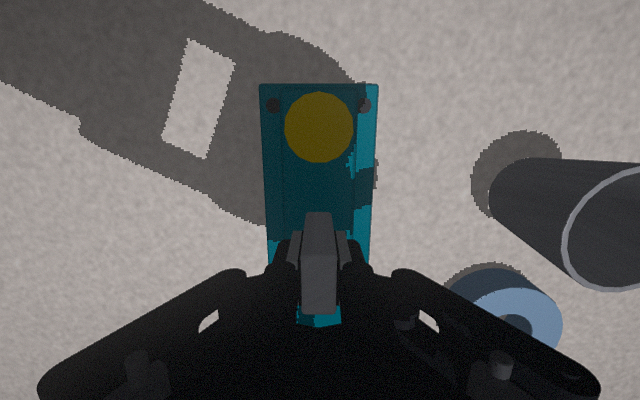

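Request:
{"api": "move_arm", "payload": {
  "targets": [-15,0,-5,0,0,0,-22,0,-7.5,0,0,0,-24,0,-8,0,0,0,-24,0,-8,0,0,0,-24,0,-8,0,0,0]
}}

```text
time_s: 5.88
position: [0.5416, -0.0982, 0.0815]
tool_rot: [[-0.161, 0.0, 0.987], [-0.987, -0.0, -0.161], [-0.0, -1.0, 0.0]]
ft_force: [0.6, 0.4, -8.4]
grip_width: 0.0151
```

Request:
{"api": "move_arm", "payload": {
  "targets": [-24,0,-8,0,0,0,-24,0,-8,0,0,0,-24,0,-8,0,0,0,-20,0,-7,0,-0.03,0,-13,0,-5,0,-0.03,0]
}}

```text
time_s: 6.5
position: [0.5226, 0.0105, 0.0815]
tool_rot: [[-0.098, 0.0, 0.995], [-0.995, -0.0, -0.098], [0.0, -1.0, 0.0]]
ft_force: [0.6, 0.3, -8.0]
grip_width: 0.0147
```

Request:
{"api": "move_arm", "payload": {
  "targets": [0,2,0,0,0,0,0,2,0,0,0,0,0,0,0,0,0,0,0,0,0,0,0,0,0,0,0,0,0,0]
}}

```text
time_s: 7.12
position: [0.5231, 0.0087, 0.0773]
tool_rot: [[-0.102, 0.0, 0.995], [-0.995, -0.0, -0.102], [0.0, -1.0, 0.0]]
ft_force: [-0.3, 0.5, -8.4]
grip_width: 0.0148
```

```bash
cat > m.py <<'E'
from h import *
import sys
d=wrist(sys.argv[1]);P=cloud(d)
s=d["s"];print(s["time_s"],s["position"],s["ft_force"],s["tool_rot"][:,2])
hsv=cv2.cvtColor(d["pixels"],cv2.COLOR_RGB2HSV);H,S,V=[hsv[...,i] for i in range(3)]
for n,m in (("yel",(H>20)&(H<32)&(S>140)&(V>60)),("or",(H<14)&(S>140)&(V>60))):
    if m.sum()>20:
        c=np.argwhere(m).mean(0)[::-1];print(n,m.sum(),c,np.median(P[m],0),ray(d,*c,np.median(P[m][:,2])))
E
python3 m.py w3
```

```text
7.125 [0.52307205 0.00869896 0.07732647] [-0.29670619  0.546724   -8.41501621] [ 9.94764287e-01 -1.02195945e-01  4.67296696e-05]
yel 3787 [318.20808027 126.76234486] [0.52905432 0.07329182 0.06606138] [0.52896871 0.07322873 0.06606138]
```

View pics/w3.png

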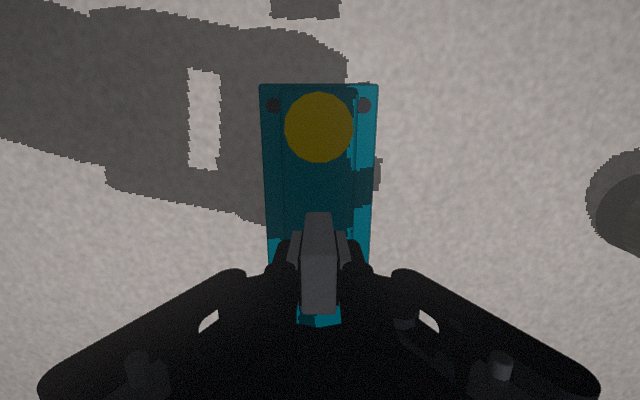

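Request:
{"api": "move_arm", "payload": {
  "targets": [-9,0,0,0,0,0,-12,0,0,0,0,0,-14,0,0,0,0,0,-5,0,0,0,0,0,0,0,0,0,0,0]
}}

```text
time_s: 7.8
position: [0.5271, 0.0492, 0.0773]
tool_rot: [[-0.101, -0.0, 0.995], [-0.995, -0.0, -0.101], [0.0, -1.0, -0.0]]
ft_force: [-0.2, 0.5, -8.5]
grip_width: 0.0147
```

```bash
python3 m.py w4
```

```text
7.8 [0.52707015 0.04923999 0.0772923 ] [-0.21219953  0.5311492  -8.47204246] [ 9.94905118e-01 -1.00815697e-01 -3.15971280e-05]
yel 3760 [318.23829787 127.04547872] [0.5329257  0.11374795 0.06601461] [0.53287732 0.11363746 0.06601461]
or 3510 [314.87264957  41.63931624] [0.53470765 0.14964837 0.08325521] [0.53502423 0.14845545 0.08325521]
```

View pics/w4.png

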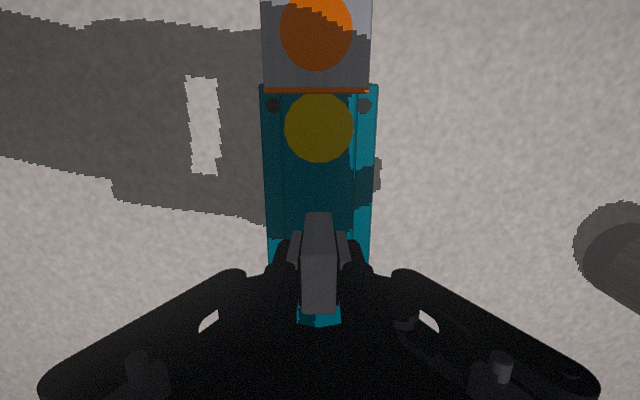

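```bash
python3 - <<'E'
from h import *
d=load("w4");crop(d,250,0,390,100,5.5,"pics/c4.png")
a=np.array([.101,.995,0])
p=ray(d,316.4,71,.083);q=ray(d,316.4,87,.083);print(p,p+.015*a,q,q+.022*a)
L=ray(d,261,85,.083);R=ray(d,372,85,.083);print(L,R,(L+R)/2+.022*a)
E
```

```text
[0.534503   0.13728813 0.083     ] [0.536018   0.15221313 0.083     ] [0.53384704 0.13094956 0.083     ] [0.53606904 0.15283956 0.083     ]
[0.51013196 0.13416959 0.083     ] [0.55781222 0.12932609 0.083     ] [0.53619409 0.15363784 0.083     ]
```

View pics/c4.png

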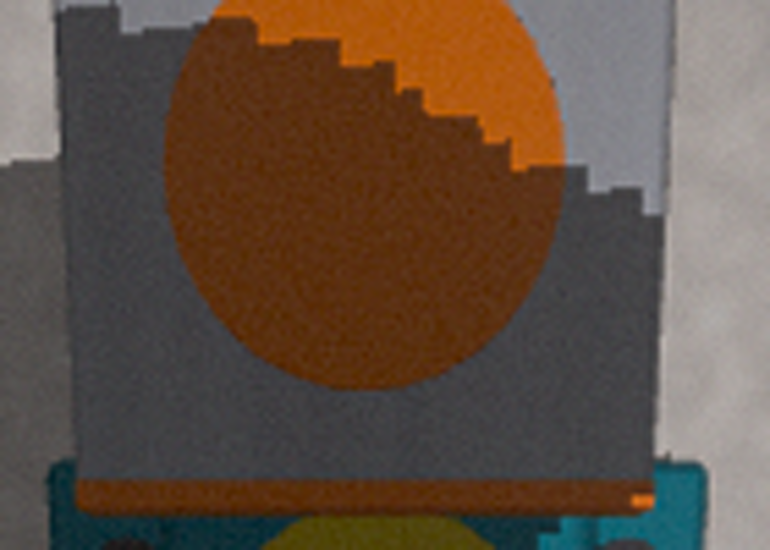

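Request:
{"api": "move_arm", "payload": {
  "targets": [-9,0,-0.7,0,0,0,-12,0,0,0,0,0,-12,0,0,0,0,0,-6,0,0,0,0,0,0,0,0,0,0,0]
}}

```text
time_s: 8.48
position: [0.5303, 0.0881, 0.0773]
tool_rot: [[-0.101, -0.0, 0.995], [-0.995, -0.0, -0.101], [0.0, -1.0, -0.0]]
ft_force: [0.9, -0.5, -8.6]
grip_width: 0.0147
```

Request:
{"api": "move_arm", "payload": {
  "targets": [0,2,0,0,0,0,0,2,0,0,0,0,0,2,0,0,0,0,0,0.5,0,0,0,0,0,0,0,0,0,0]
}}

```text
time_s: 9.1
position: [0.5304, 0.0875, 0.0709]
tool_rot: [[-0.102, 0.0, 0.995], [-0.995, -0.0, -0.102], [0.0, -1.0, 0.0]]
ft_force: [-0.6, -0.5, -8.4]
grip_width: 0.0151
```

```bash
python3 m.py w5
```

```text
9.1 [0.53037938 0.08747761 0.07085578] [-0.629662   -0.46955451 -8.35879205] [ 9.94792421e-01 -1.01921724e-01  3.96610224e-05]
or 3377 [318.29523245 131.6144507 ] [0.53662588 0.15152899 0.08324508] [0.53617401 0.15069412 0.08324508]
```

View pics/w5.png

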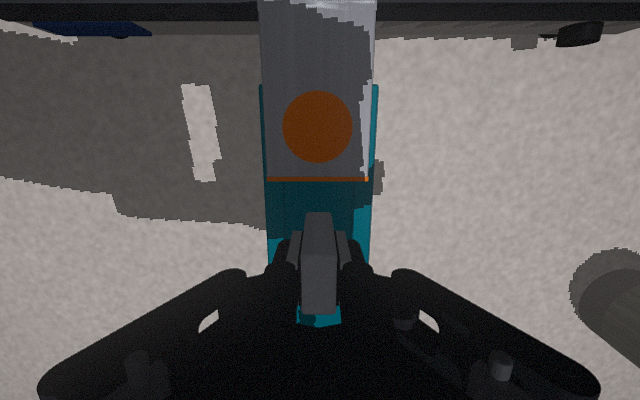

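```bash
python3 - <<'E'
from h import *
d=load("w5");w=load("w4")
print("disc",ray(d,317.5,127,.083)); 
s=d["s"];sw=w["s"]
loc=sw["tool_rot"].T@(np.array([.53288,.11364,.066])-sw["position"]);print("saddle",s["tool_rot"]@loc+s["position"])
E
```

```text
disc [0.53603135 0.1526256  0.083     ]
saddle [0.53626154 0.15187024 0.05955883]
```

Request:
{"api": "move_arm", "payload": {
  "targets": [0,1,0,0,0,0,0,1,0,0,0,0,0,0,0,0,0,0,0,0,0,0,0,0,0,0,0,0,0,0]
}}

```text
time_s: 9.78
position: [0.5303, 0.0876, 0.0705]
tool_rot: [[-0.102, 0.001, 0.995], [-0.995, -0.0, -0.102], [0.0, -1.0, 0.001]]
ft_force: [-7.6, -0.9, 10.8]
grip_width: 0.0148
```

Request:
{"api": "move_arm", "payload": {
  "targets": [0,-1,0,0,0,0,0,0,0,0,0,0,0,0,0,0,0,0,0,0,0,0,0,0,0,0,0,0,0,0],
  "hand": 1
}}

```text
time_s: 10.4
position: [0.5304, 0.0876, 0.0698]
tool_rot: [[-0.102, -0.0, 0.995], [-0.995, -0.0, -0.102], [0.0, -1.0, -0.0]]
ft_force: [0.1, -0.7, -0.0]
grip_width: 0.0855
```

```bash
python3 m.py w6
```

```text
10.4 [0.5303836  0.08760593 0.06975742] [ 0.13814991 -0.66280035 -0.04369247] [ 9.94802639e-01 -1.01821939e-01 -4.94027307e-05]
or 3436 [318.23457509 131.97729919] [0.53657473 0.15149699 0.08327629] [0.53613755 0.15072504 0.08327629]
```

View pics/w6.png

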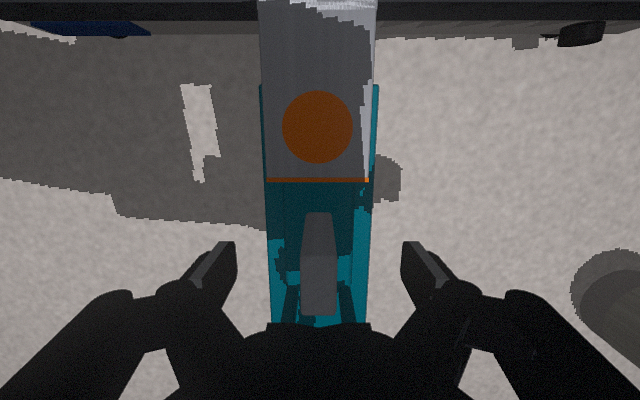

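Request:
{"api": "move_arm", "payload": {
  "targets": [0,-20,0,0,0,0,0,-40,0,0,0,0,0,-40,0,0,0,0,0,-40,0,0,0,0,0,-40,0,0,0,0]
}}

```text
time_s: 11.08
position: [0.5301, 0.0876, 0.2512]
tool_rot: [[-0.102, 0.0, 0.995], [-0.995, 0.0, -0.102], [-0.0, -1.0, 0.0]]
ft_force: [-0.0, 0.3, -0.8]
grip_width: 0.0856
```

Request:
{"api": "move_arm", "payload": {
  "targets": [43,0,0,0,0,0,43,0,0,0,0,0,43,0,0,0,0,0,43,0,0,0,0,0,43,0,0,0,0,0],
  "hand": -1,
  "squeeze": 60
}}

```text
time_s: 11.7
position: [0.5081, -0.1276, 0.2498]
tool_rot: [[-0.102, 0.0, 0.995], [-0.995, 0.0, -0.102], [-0.0, -1.0, 0.0]]
ft_force: [0.2, 0.3, -0.4]
grip_width: -0.0
```

```bash
python3 m.py w7; python3 - <<'E'
from h import *
from rig import get_image
for n in ["top","scene"]:
    d=get_image(n); pickle.dump(d,open(n+"1.pkl","wb")); cv2.imwrite(f"pics/{n}1.png",d["pixels"][:,:,::-1])
d=load("top1");crop(d,260,150,440,280,4.4,"pics/t1.png")
E
```

```text
11.7 [ 0.50814154 -0.12761264  0.24983648] [ 0.15566717  0.30211103 -0.41306815] [ 9.94799340e-01 -1.01854142e-01  7.75553399e-05]
```

View pics/t1.png

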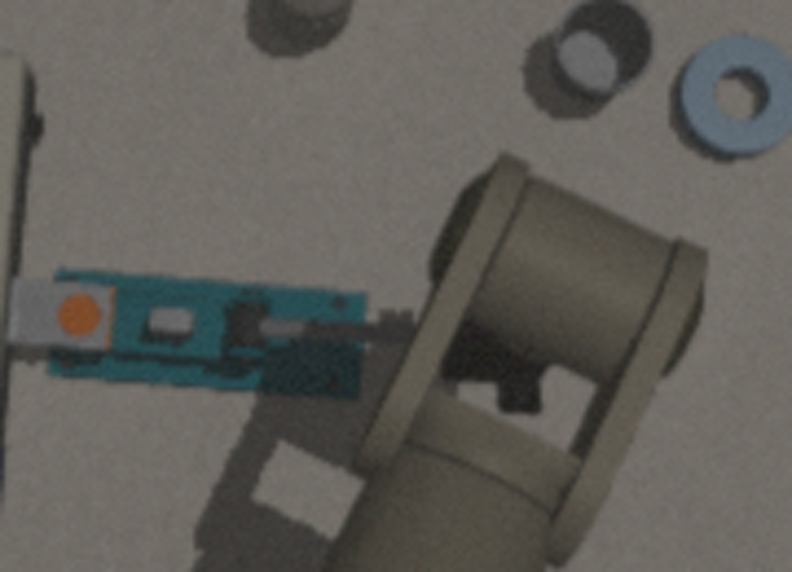

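View pics/w7.png

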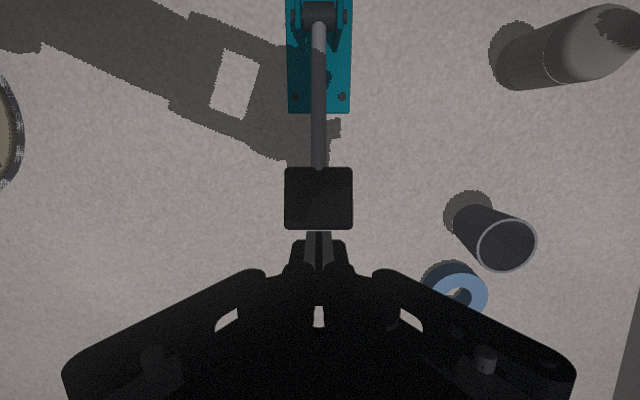

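View pics/scene1.png

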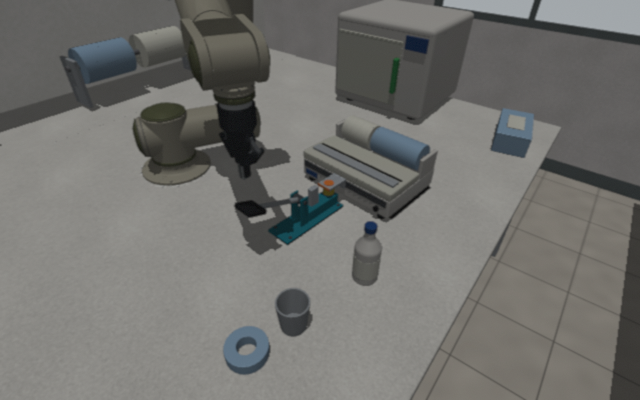

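```bash
python3 - <<'E'
from h import *
d=load("w7");P=cloud(d)
print(P[198,318],P[175,318],P[222,318],P[198,290],P[198,346])
E
```

```text
[ 0.50752872 -0.1240656   0.15693278] [ 0.50938931 -0.1058893   0.14857703] [ 0.5055362  -0.14349482  0.16295001] [ 0.48353814 -0.12209584  0.1552432 ] [ 0.53142989 -0.12706942  0.15503445]
```

Request:
{"api": "move_arm", "payload": {
  "targets": [-1,20,0,0,0,0,-1,20,0,0,0,0,0,20,0,0,0,0,0,15,0,0,0,0,0,5,0,0,0,0]
}}

```text
time_s: 12.48
position: [0.5085, -0.1232, 0.1692]
tool_rot: [[-0.101, -0.001, 0.995], [-0.995, 0.001, -0.101], [-0.001, -1.0, -0.001]]
ft_force: [-0.1, 0.4, 0.0]
grip_width: -0.0001
```

Request:
{"api": "move_arm", "payload": {
  "targets": [0,8,0,0,0,0,0,10,0,0,0,0,0,10,0,0,0,0,0,10,0,0,0,0,0,10,0,0,0,0]
}}

```text
time_s: 13.1
position: [0.5087, -0.1244, 0.1212]
tool_rot: [[-0.102, 0.0, 0.995], [-0.995, -0.0, -0.102], [0.0, -1.0, 0.0]]
ft_force: [0.4, -1.7, 1.9]
grip_width: 0.0001
```

Request:
{"api": "move_arm", "payload": {
  "targets": [0,14,0,0,0,0,0,14,0,0,0,0,0,14,0,0,0,0,0,10,0,0,0,0,0,4,0,0,0,0]
}}

```text
time_s: 13.72
position: [0.509, -0.1236, 0.0657]
tool_rot: [[-0.102, 0.001, 0.995], [-0.995, 0.001, -0.102], [-0.001, -1.0, 0.001]]
ft_force: [-0.3, 3.8, 11.7]
grip_width: 0.0004
```

Request:
{"api": "move_arm", "payload": {
  "targets": [0,6,0,0,0,0,0,6,0,0,0,0,0,4,0,0,0,0,0,0,0,0,0,0,0,0,0,0,0,0]
}}

```text
time_s: 14.35
position: [0.5093, -0.1237, 0.0513]
tool_rot: [[-0.102, 0.003, 0.995], [-0.995, 0.0, -0.102], [-0.0, -1.0, 0.003]]
ft_force: [-2.9, 5.9, 23.2]
grip_width: 0.0005
```

```bash
cat > n.py <<'E'
from h import *
import sys
from rig import env,get_image
t=sys.argv[1]
d=get_image("scene"); pickle.dump(d,open("s"+t+".pkl","wb")); crop(d,220,110,440,260,3.6,"pics/s"+t+".png")
w=wrist("x"+t); P=cloud(w)
hsv=cv2.cvtColor(w["pixels"],cv2.COLOR_RGB2HSV);H,S,V=[hsv[...,i] for i in range(3)]
print(w["s"]["position"],w["s"]["ft_force"],w["s"]["wrist_torque"])
Q=cloud(d); h2=cv2.cvtColor(d["pixels"],cv2.COLOR_RGB2HSV)
m=(h2[...,0]<14)&(h2[...,1]>120)&(h2[...,2]>60); m[:, :310]=0;m[:,350:]=0;m[:165]=0;m[200:]=0
print("orange scene",m.sum(),np.median(Q[m],0))
E
python3 n.py 1
```

```text
[ 0.50929185 -0.12374932  0.05125971] [-1.69381126  5.34538544 22.71154749] [ 0.98796987  0.39774652 -0.00676074]
orange scene 57 [0.53707812 0.15305434 0.10328347]
```

View pics/s1.png

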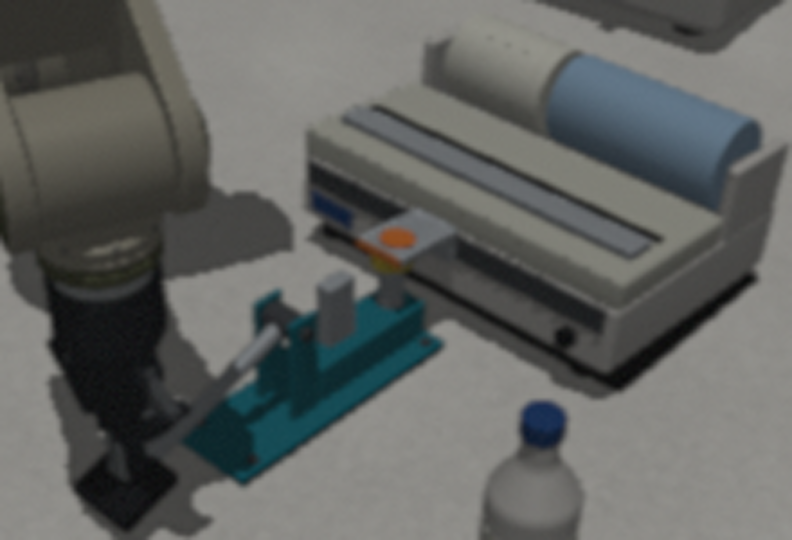

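View pics/x1.png

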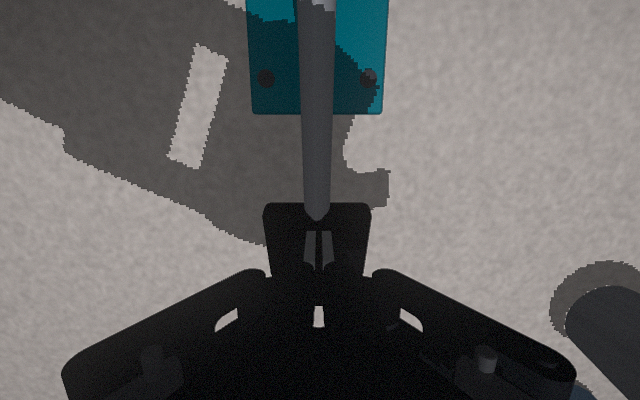

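Request:
{"api": "move_arm", "payload": {
  "targets": [0,-6,0,0,0,0,0,-12,0,0,0,0,0,-14,0,0,0,0,0,-14,0,0,0,0,0,-14,0,0,0,0]
}}

```text
time_s: 15.08
position: [0.5091, -0.125, 0.1105]
tool_rot: [[-0.102, 0.002, 0.995], [-0.995, -0.002, -0.102], [0.001, -1.0, 0.002]]
ft_force: [0.8, -0.9, 5.8]
grip_width: 0.0002
```

Request:
{"api": "move_arm", "payload": {
  "targets": [0,-14,0,0,0,0,0,-14,0,0,0,0,0,-14,0,0,0,0,0,-14,0,0,0,0,0,-14,0,0,0,0]
}}

```text
time_s: 15.7
position: [0.5086, -0.1243, 0.1806]
tool_rot: [[-0.102, -0.0, 0.995], [-0.995, -0.0, -0.102], [0.0, -1.0, -0.0]]
ft_force: [-0.7, 0.5, -0.0]
grip_width: 0.0002
```

Request:
{"api": "move_arm", "payload": {
  "targets": [0,-10,0,0,0,0,0,-10,0,0,0,0,0,0,0,0,0,0,0,0,0,0,0,0,0,0,0,0,0,0]
}}

```text
time_s: 16.32
position: [0.5085, -0.1242, 0.1994]
tool_rot: [[-0.102, -0.001, 0.995], [-0.995, 0.0, -0.102], [-0.0, -1.0, -0.001]]
ft_force: [-0.4, -0.2, -0.5]
grip_width: -0.0001
```

```bash
python3 n.py 2; python3 - <<'E'
from h import *
d=load("x2");P=cloud(d)
print(P[200,318])
E
```

```text
[ 0.50853674 -0.12422323  0.1994491 ] [ 0.08541167 -0.24235588  0.26819409] [-0.00050084 -0.01094001 -0.02215327]
orange scene 54 [0.53635648 0.14745581 0.08350257]
[ 0.50909512 -0.10943024  0.15055532]
```

View pics/s2.png

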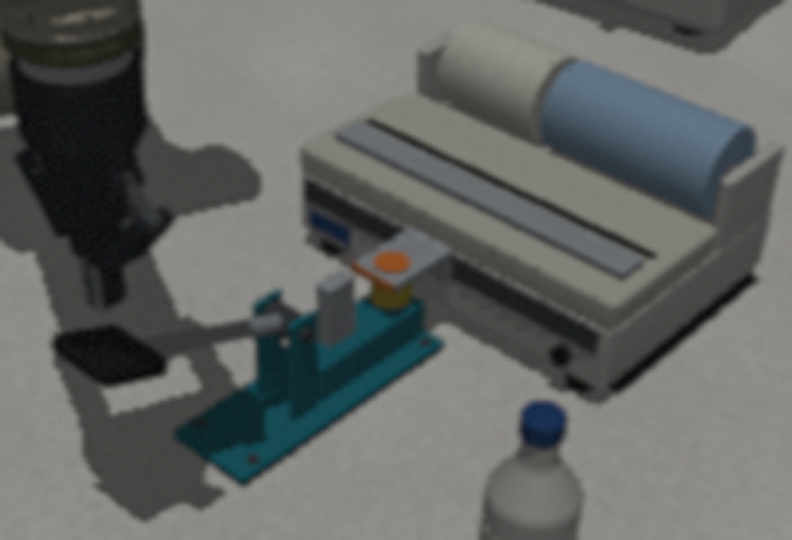

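View pics/x2.png

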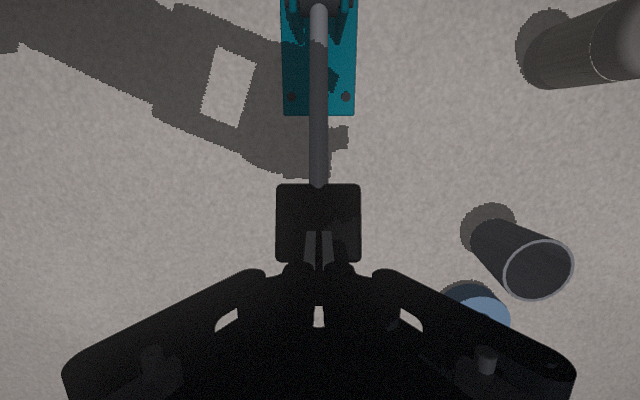

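Request:
{"api": "move_arm", "payload": {
  "targets": [0,20,0,0,0,0,0,10,0,0,0,0,0,10,0,0,0,0,0,10,0,0,0,0,0,10,0,0,0,0]
}}

```text
time_s: 17.05
position: [0.5088, -0.1244, 0.1394]
tool_rot: [[-0.102, 0.0, 0.995], [-0.995, -0.0, -0.102], [0.0, -1.0, 0.001]]
ft_force: [0.1, -0.0, 2.1]
grip_width: 0.0001
```

Request:
{"api": "move_arm", "payload": {
  "targets": [0,12,0,0,0,0,0,12,0,0,0,0,0,12,0,0,0,0,0,12,0,0,0,0,0,12,0,0,0,0]
}}

```text
time_s: 17.68
position: [0.5088, -0.1244, 0.0799]
tool_rot: [[-0.102, 0.001, 0.995], [-0.995, -0.0, -0.102], [0.0, -1.0, 0.001]]
ft_force: [-0.9, 2.8, 11.1]
grip_width: -0.0003
```

Request:
{"api": "move_arm", "payload": {
  "targets": [0,12,0,0,0,0,0,8,0,0,0,0,0,8,0,0,0,0,0,3,0,0,0,0,0,0,0,0,0,0]
}}

```text
time_s: 18.3
position: [0.5093, -0.1235, 0.0507]
tool_rot: [[-0.102, 0.003, 0.995], [-0.995, 0.001, -0.102], [-0.001, -1.0, 0.003]]
ft_force: [-4.8, 7.3, 28.4]
grip_width: 0.0001
```

Request:
{"api": "move_arm", "payload": {
  "targets": [0,0,0,0,0,0,0,0,0,0,0,0,0,0,0,0,0,0,0,0,0,0,0,0,0,0,0,0,0,0]
}}

```text
time_s: 18.92
position: [0.5093, -0.1235, 0.0508]
tool_rot: [[-0.102, 0.003, 0.995], [-0.995, 0.0, -0.102], [-0.001, -1.0, 0.003]]
ft_force: [-4.7, 6.9, 27.9]
grip_width: -0.0003
```

```bash
python3 n.py 3; python3 - <<'E'
from h import *
from rig import get_image
d=get_image("top"); P=cloud(d); v,u=np.mgrid[:400,:640]
crop(d,170,120,500,280,2.4,"pics/t3.png")
a=load("top0")
for n,(x0,y0,x1,y1) in {"bottle":(315,130,345,165),"beaker":(380,145,410,178),"tape":(410,155,445,190)}.items():
    print(n,np.abs(d["pixels"][y0:y1,x0:x1].astype(int)-a["pixels"][y0:y1,x0:x1]).mean())
E
```

```text
[ 0.50933209 -0.1235103   0.05081676] [-5.00650556  5.82488875 27.28618451] [1.38366608 0.71641004 0.04938258]
orange scene 55 [0.53736299 0.15286917 0.10382211]
bottle 4.919682539682539
beaker 4.839730639730639
tape 5.7482993197278915
```

View pics/s3.png

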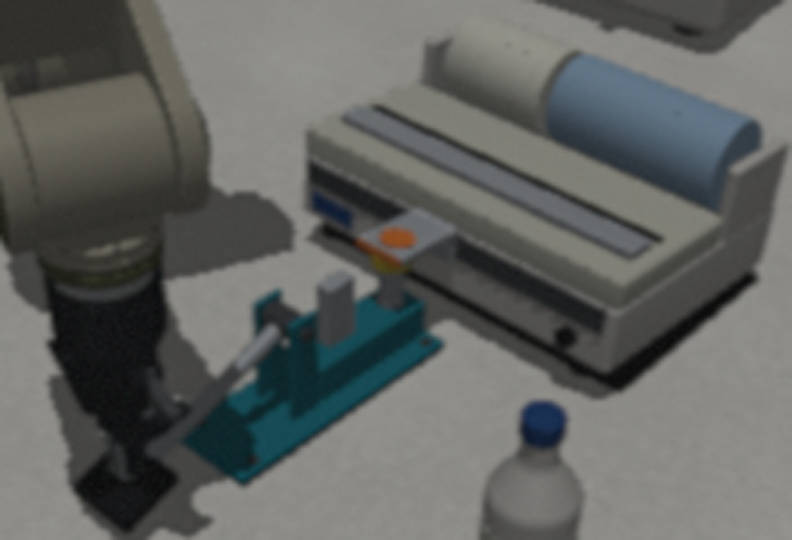

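View pics/t3.png

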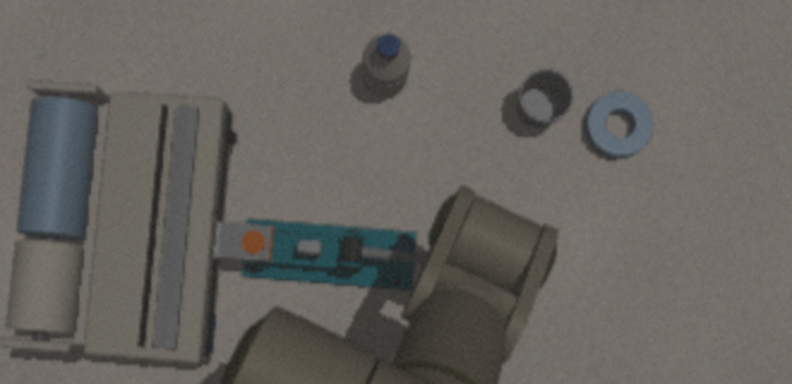

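```bash
python3 -c "
from rig import env
print(env.close_job())"
```

```text
the job is handed in; nothing more can be done
None
```

The jack is under the sealer's bracket. I did one full trial lift, let the handle come all the way up, then pushed it down again and handed the job in at about 19 s with it held there. No verdict was reported.

- **Placing:** I carried the jack by its lug, set it down and let go. The last wrist picture before letting go put the saddle within about 1 mm of the lift point. The saddle hides under the bracket after that, so I only checked by eye that the jack stayed put.
- **Trial lift:** The orange mark rose from 83 mm to 103 mm, a full stroke. It came back to 83.5 mm with the handle up.
- **Final hold:** The orange mark is at 104 mm and steady. The closed fingers push the pad onto its stop with about 28 N. The arm and fingers are clear of the sealer in the pictures.
- **Bystanders:** The bottle, beaker and tape roll show no change in the top camera.
- **One disagreement:** The scene camera put the saddle and lift point about 6 mm off the top camera in y. The wrist and top cameras agreed within about 2 mm, so I went by those.

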